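# Switch off the panini press and hold its top plate half open for cleaning

## Robot

A 6-joint arm with a two-finger parallel gripper is mounted at the origin on the work surface; the furniture and walls round the work are solid. World frame = base frame: x ahead of the robot, y to its left, z up, the work surface at z = 0. Lengths are in m, angles in degrees, forces in N, time in s.
With the tool pointing down it reaches from about 0.25 to 0.725 m from the base axis. Payload 9.7 kg.
Tool frame: the origin (TCP) lies between the finger pads, 19 mm behind the fingertips; this is the grasp point; z points along the fingers, y is the line along which they close (so a half turn about z gives the same grasp; the last joint's range is limited). The gripper opens to 85 mm and grips with 20 to 120 N. Pads are 22 mm wide; open, the fingers measure 114 mm over their backs; the gripper's body (76 mm by 85 mm) begins 54 mm behind the grasp point. The pads swing forward as they close: fully open they stand 13 mm farther back than shut.
Start: joints at [76.203, 4.979, 10.078, 95.1, 0, 90], TCP at [0.131, 0.534, 0.25] pointing down, gripper open.
Joint ranges: [-179.16, 179.16], [-48.56, 103.87], [-65.8, 70.77], [-126.05, 130.52], [-82.76, 87.17], [-180, 180]. Speed limits (degrees/s): [127.2, 127.2, 147.25, 180, 180, 180].

## Interface

Orientations are given as [roll, pitch, yaw] about the fixed x, y, z axes, in that order (R = Rz(yaw) Ry(pitch) Rx(roll)).
In Python, from workcell import get_obs, camera, calibration, job_done, recognise, cut_out, mark_of gives the robot as it stands.
- The arm moves only by the tool servo_tool, never from a script. Its argument "moves" is a list of rows, each a list of 3 entries, a list of its own where there are three numbers: the turn, a rotation vector about the tool's x, y, z in degrees, then the shift along the tool's x, y, z in m, then the opening in per cent of the stroke, from 0 (shut) to 100 (fully open). In form: [[[ax, ay, az], [x, y, z], claw], ...]. A call has 1 to 12 rows; each row shifts and turns the commanded pose from where the row before left it, along the tool's axes as they then stand; what a row does not reach is not made up. A row lasts 1/10 s, in which the tool goes at most 50 mm and 8.59 degrees, less where a joint would pass 70% of its speed; a pose out of reach is approached as far as the arm can. A call is refused whole if a number of a shift passes 0.05 or a number of a turn 8.59, either way. A call with a gripper value outside its range is refused whole. The fingers move at their own pace and stop on an object; "force" is the grip in N (left out, the last holds). Time passes only in rows, so rows that do not move let the fingers close. It gives the time, the measured TCP pose, the force, the opening and the grip force at its end, in the units of the state.
- get_obs(): the state, without advancing time (a new reading comes with each control period).
- camera(name): name is "scene" or "top"; returns (picture, depth): 480x640x3 uint8, red, green, blue; 480x640 float32, m along the optical axis (not along the pixel's ray), 0 where there is no reading.
- calibration(name): a dict with "camera_matrix" (3x3 intrinsics, pixels), "R" (3x3) and "t" (3): a world point X has camera coordinates R X + t. Camera axes: x right, y down, z forward; pixel columns grow to the right and rows downward; lengths in m; the calibration is good to about 2 mm. A picture is of the moment at which its call begins. calibration takes no time and is no camera call.
- job_done(): hands the job in; it is judged then, once.
Trained networks look in the newest picture that a camera, given by its name, has taken for a name from the list of things; names that differ only in an ending like _2 or _b are one class to them, and where a whole thing is asked for, a point or a joint stands for the part that bears it (a point fixed in the world has none). Each returns a list of dicts, best first, with "score" (0 to 1); they miss things now and then, are a little off and sometimes report something else, mostly with a low value. They report only what shows in the picture. A call takes as long as a camera call.
- recognise(name, camera): "xyz" ([x, y, z] in m, in the coordinates of the camera as it stood for that picture, good to about 4 mm: the middle of the surface that is visible of it).
- cut_out(name, camera): "mask" (480x640 bool, what is visible of it).
- mark_of(name, camera): "xyz" ([x, y, z] in m, in the coordinates of the camera as it stood for that picture, good to about 4 mm: a listed point, or the origin of a listed thing).
The state is a dict: "time": time; "q": joint angles; "qd": joint speeds; "joint_efforts": joint torques, N m; "ee_pos": TCP position; "tcp_rot": TCP orientation; "wrist_force": force on the tool from outside, world axes, zero at the start; "torque": the same for the moment, N m; "opening": finger opening in m; "grasp_force": force on a finger pad.
Only numpy, scipy, OpenCV 4.12 (cv2) and the standard library are available. Lean on these libraries where they do the work, as an engineer would, in place of code of your own. Each camera call takes 0.05 s, during which the arm holds its last target. There are 200 camera calls.

## Task

We are closing up: first turn the panini press off, its thermostat knob fully anticlockwise to the stop while the press is still shut, and only then lift the upper plate by its front handle to half open, 45 degrees, and finish while holding it there by the handle so that I can brush both plates. Nothing else keeps it up and it falls shut if let go, so do not let it drop, do not let go at the end, and leave everything else on the counter where it is.

Things in the scene. Friction and masses are not known exactly. Their poses are not given: they have to be found in the camera images.
- press: compact brushed-metal contact grill fixed to the counter, base 210 mm deep (its x) by 290 mm wide (its y), front towards its -x; origin centre of its underside, z up. The dark ribbed plates fill its right part (y -135 to +45 mm); shut, the upper plate's top is 128 mm above the counter. On its left (+y) stands the control pod, y 62 to 144 mm, top 100 mm above the counter
- thermostat (a joint): angle of the thermostat knob on top of the pod, rad: 0 at the off stop (fully anticlockwise seen from above), growing clockwise to 4.71. Turns with light friction (about 0.05 N m) and stays where it is left. At 0 the knob's grip bar lies along the press's x axis with its white pointer end to the back (+x), at the red mark
- knob_grip (a point): on the knob's vertical axis at grip height, 128 mm above the counter. The knob is a black bar 44 mm long, 14 mm thick, reaching from 105 to 137 mm above the counter, on a round skirt of 46 mm diameter (top at 107 mm); the point's frame turns with the knob, x along the bar to the pointer end
- upper_plate (a joint): opening angle of the upper plate, rad: 0 shut (level), growing as its front rises; half open, 45 degrees, is 0.785; stop at 1.4. Mass about 0.9 kg; falls shut at any angle
- handle (a point): middle of the upper plate's handle: a round black bar, 18 mm thick, 140 mm long along the press's y axis (steel arms join it 62 mm either side of the middle), 50 mm in front of the plate; 100 mm above the counter when shut. In the plate's frame (y along the bar, x to the back) it lies 237 mm in front of and 16 mm above the hinge axis. It can turn between the pads as the plate rises
- hinge (a point): on the hinge axis (along the press's y axis) at the rear, behind the middle of the handle, 84 mm above the counter; at press x = +92 mm, y = -45 mm
- group_brush: bystander: flat black brush, 173x24x11 mm, lying left of the press; origin under its middle
- tablet_jar: bystander: white jar of cleaning tablets with a blue lid, 67 mm wide, 94 mm tall; origin centre of its underside
- plate_1: bystander: small white plate, 114 mm wide, 14 mm high, in front of the press; origin centre of its underside
- mug_1: bystander: small white and green cup, 64 mm wide, 50 mm tall; origin centre of its underside
- cocoa_shaker: bystander: white cocoa shaker with an orange band, 72 mm wide, 110 mm tall, at the back left; origin centre of its underside
- syrup_0: bystander: brown syrup bottle with a black pump, 296 mm tall, right of the press; origin on its underside
- syrup_1: bystander: green syrup bottle with a black pump, 296 mm tall, right of the press; origin on its underside

How it is judged (in metres and radians):
On the way, in this order (a step that is already met when the one before it is completed fails the run):
1. the thermostat is at its off stop while the press is still shut (value of joint each of thermostat, upper_plate below 0.1 rad), for 0.2 s.
2. the fingers hold the upper plate half open (value of joint upper_plate between 0.698 and 0.873 rad and contact force between upper_plate and the fingers above 1 N and distance between the grasp point and handle below 0.07 m and velocity of joint upper_plate between -0.15 and 0.15 rad/s), for 0.3 s.
At the end, for the whole second after the job is handed in: The thermostat is within 0.1 rad of its off stop, and the upper plate stands still (under 0.15 rad/s) at 45 degrees, give or take 5 (0.698 to 0.873 rad), carried by the fingers (over 1 N between them) at its handle (TCP within 70 mm of the middle of the bar) (all of step 2 and value of joint thermostat below 0.1 rad); the arm keeps its last pose, push and grip.
It fails at once if the upper plate is lifted (over 0.15 rad) before the thermostat is off (over 0.15 rad) (value of joint each of upper_plate, thermostat above 0.15 rad).
It fails at once if the upper plate drops (falls faster than 2 rad/s) (velocity of joint upper_plate below -2 rad/s).
It fails at once if a bystander is moved more than 3 cm (distance of any of group_brush, tablet_jar, plate_1, mug_1, cocoa_shaker, syrup_0, syrup_1 from where it was at the start of the episode above 0.03 m).
It also fails if it takes over 64 s, if anything falls off the work surface, if the arm or the gripper's body presses on something with over 40 N, if the wrist force passes 120 N, or if a joint passes its speed limit or range.

## Working session

There is one attempt and no reset: what is moved stays moved. The work goes in short steps, Python scripts to look and compute and a tool call to move; the robot and the scene stay as the last step left them, time stands still between calls to the robot, and variables do not carry over. Pictures are saved under pics/ and viewed, at most 10 in all, crops included, and the job is handed in when it is done.

Besides the shell and the picture viewer there is one more tool, called as name(argument=value, ...), one argument or row to a line, values as JSON. servo_tool: Moves the arm, as the interface text tells. Its arguments: {"type":"object","properties":{"moves":{"type":"array"},"force":{"type":"number"}},"required":["moves"]}

```bash
mkdir -p pics; cat > h.py <<'E'
import numpy as np, cv2
from workcell import *
from scipy.spatial.transform import Rotation as Ro
def w(p,c):
    k=calibration(c); return np.array(k["R"]).T@(np.array(p)-np.array(k["t"]))
def px(X,c):
    k=calibration(c); q=np.array(k["camera_matrix"])@(np.array(k["R"])@X+np.array(k["t"])); return q[:2]/q[2]
def cloud(c,d,m):
    k=calibration(c);K=np.array(k["camera_matrix"]);v,u=np.nonzero(m&(d>0));z=d[v,u]
    P=np.c_[(u-K[0,2])/K[0,0]*z,(v-K[1,2])/K[1,1]*z,z]
    return (P-np.array(k["t"]))@np.array(k["R"])
def marks(names,c):
    for n in names:
        print(c,n,[(round(r["score"],2),np.round(w(r["xyz"],c),3).tolist()) for r in mark_of(n,c)[:2]])
E
python3 - <<'E'
from h import *
np.set_printoptions(suppress=True,precision=3)
for c in("scene","top"):
    p,d=camera(c); cv2.imwrite(f"pics/{c}0.png",p[:,:,::-1])
    marks(["press","knob_grip","handle","hinge"]+(["group_brush","tablet_jar","plate_1","mug_1","cocoa_shaker","syrup_0"] if c=="top" else []),c)
s=get_obs();print({k:np.round(v,3) for k,v in s.items()})
E
```

```text
scene press [(0.59, [0.551, -0.222, -0.006]), (0.33, [0.398, 0.003, -0.002])]
scene knob_grip []
scene handle [(0.91, [0.396, -0.207, 0.102])]
scene hinge [(0.79, [0.623, -0.291, 0.082])]
top press [(0.81, [0.551, -0.209, -0.0])]
top knob_grip [(0.58, [0.573, -0.108, 0.127])]
top handle [(0.95, [0.403, -0.202, 0.099]), (0.75, [0.652, 0.085, -0.002])]
top hinge [(0.62, [0.628, -0.289, 0.081])]
top group_brush [(0.84, [0.412, 0.138, -0.004])]
top tablet_jar [(0.68, [0.413, 0.139, -0.003])]
top plate_1 [(0.8, [0.286, -0.302, 0.002])]
top mug_1 [(0.88, [0.398, 0.008, -0.0]), (0.45, [0.411, 0.137, -0.002])]
top cocoa_shaker [(0.63, [0.65, 0.086, -0.001]), (0.16, [0.577, 0.156, 0.002])]
top syrup_0 [(0.98, [0.6, -0.528, -0.002]), (0.75, [0.513, -0.559, -0.003])]
{'time': np.float64(0.8), 'q': array([76.203,  4.978, 10.08 , 95.098,  0.002, 89.998]), 'qd': array([-0.009, -0.075,  0.081, -0.112, -0.063, -0.039]), 'joint_efforts': array([ -0.002, -52.005,  46.483,   0.001,  -0.   ,   0.   ]), 'ee_pos': array([0.131, 0.534, 0.25 ]), 'tcp_rot': array([179.996,  -0.002, 166.205]), 'wrist_force': array([ 0.166,  0.376, -0.12 ]), 'torque': array([-0.069,  0.003,  0.011]), 'grasp_force': np.float64(0.0), 'opening': np.float64(0.085)}
```

View pics/top0.png

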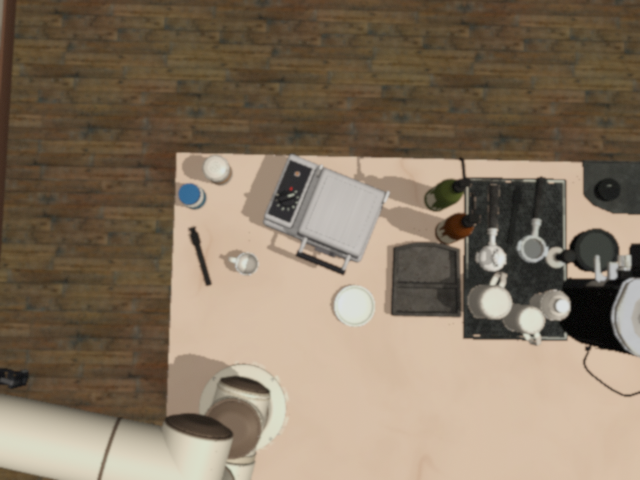

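View pics/scene0.png

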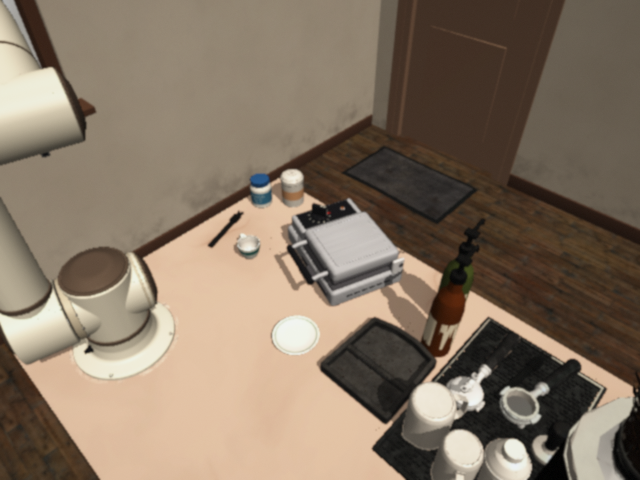

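```bash
python3 - <<'E'
from h import *
np.set_printoptions(suppress=True,precision=4)
p,d=camera("top")
for n in("knob_grip","handle"):
    r=cut_out(n,"top")
    if not r: print(n,"none"); continue
    P=cloud("top",d,r[0]["mask"]); print(n,r[0]["score"],len(P))
    lo=.122 if n=="knob_grip" else .085; hi=.15 if n=="knob_grip" else .115
    Q=P[(P[:,2]>lo)&(P[:,2]<hi)]
    (c,sz,a)=cv2.minAreaRect(Q[:,:2].astype(np.float32)); print(len(Q),c,sz,a,Q.mean(0),np.percentile(Q[:,2],[5,50,95]))
    e,v=np.linalg.eigh(np.cov(Q[:,:2].T)); print(v[:,1],np.degrees(np.arctan2(v[1,1],v[0,1])))
print(px(np.array([.573,-.108,.127]),"top"),px(np.array([.4,-.205,.1]),"top"))
u,v=px(np.array([.573,-.108,.137]),"top").astype(int)
cv2.imwrite("pics/knob0.png",cv2.resize(p[v-40:v+40,u-40:u+40,::-1],None,fx=6,fy=6,interpolation=2))
E
```

```text
knob_grip 0.55 196
88 (0.5709282755851746, -0.10998447984457016) (0.014315251260995865, 0.04045334458351135) 20.622854232788086 [ 0.5711 -0.1102  0.1361] [0.1288 0.1366 0.1425]
[-0.3222  0.9467] 108.79852528163542
handle 0.58 5110
413 (0.5102286338806152, -0.24431674182415009) (0.1793278157711029, 0.24749983847141266) 68.05136108398438 [ 0.418  -0.2092  0.1081] [0.1014 0.1082 0.1141]
[0.1573 0.9876] 80.95245925215877
[285.8041 196.3978] [321.1228 263.2248]
```

View pics/knob0.png

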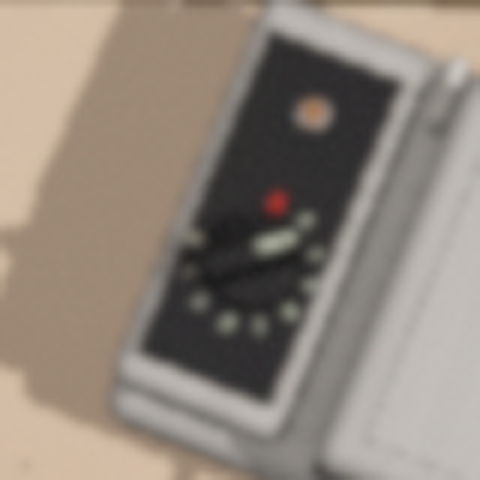

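The top view shows the press yawed about -21°, with the knob at (286,196). The handle is at about (321,263), and the mug and plate are in front of the press. In the crop, the white pointer end is to the right of the knob centre, at yaw about -71°, and the red mark is at about -21°. So the knob has to turn about 50° anticlockwise.

servo_tool(
  moves=[
    [[0,0,0],[-0.036,-0.0325,0],60],
    [[0,0,0],[-0.036,-0.0325,0],60],
    [[0,0,0],[-0.036,-0.0325,0],60],
    [[0,0,0],[-0.036,-0.0325,0],60],
    [[0,0,0],[-0.036,-0.0325,0],60],
    [[0,0,0],[-0.036,-0.0325,0],60],
    [[0,0,0],[-0.036,-0.0325,0],60],
    [[0,0,0],[-0.036,-0.0325,0],60],
    [[0,0,0],[-0.036,-0.0325,0],60],
    [[0,0,0],[-0.036,-0.0325,0],60],
    [[0,0,0],[-0.036,-0.0325,0],60],
    [[0,0,0],[-0.036,-0.0325,0],60],
  ],
)

```text
time: 2.15
ee_pos: [0.4585, 0.0503, 0.2503]
tcp_rot: [180.0, 0.0, 166.2]
wrist_force: [1.1, 1.6, 0.5]
opening: 0.0514
grasp_force: 0.0
```

servo_tool(
  moves=[
    [[0,0,0],[-0.036,-0.0325,0],60],
    [[0,0,0],[-0.036,-0.0325,0],60],
    [[0,0,0],[-0.036,-0.0325,0],60],
    [[0,0,8],[0,0,0],60],
    [[0,0,8],[0,0,0],60],
    [[0,0,8],[0,0,0],60],
    [[0,0,8],[0,0,0],60],
    [[0,0,8],[0,0,0],60],
    [[0,0,8],[0,0,0],60],
    [[0,0,8],[0,0,0],60],
    [[0,0,0],[0,0,0],60],
    [[0,0,0],[0,0,0],60],
  ],
)

```text
time: 3.35
ee_pos: [0.5393, -0.0681, 0.25]
tcp_rot: [180.0, 0.0, 110.4]
wrist_force: [-1.2, -0.3, -0.0]
opening: 0.0513
grasp_force: 0.0
```

```bash
cat >> h.py <<'E'
def delta(X):
    s=get_obs(); R=Ro.from_euler("xyz",s["tcp_rot"],degrees=True)
    print("t",s["time"],"pos",np.round(s["ee_pos"],4),"rpy",np.round(s["tcp_rot"],2),"tool delta",np.round(R.inv().apply(np.array(X)-s["ee_pos"]),4),"F",np.round(s["wrist_force"],1),"q",np.round(s["q"],1),"op",s["opening"],s["grasp_force"])
E
python3 - <<'E'
from h import *
camera("top");camera("scene")
for c in ("top","scene"): marks(["knob_grip","handle","hinge","press"],c)
delta([.572,-.109,.13])
E
```

```text
top knob_grip [(0.49, [0.571, -0.108, 0.129])]
top handle [(0.58, [0.407, -0.204, 0.101])]
top hinge [(0.97, [0.627, -0.289, 0.082])]
top press [(0.58, [0.553, -0.211, -0.0])]
scene knob_grip [(0.51, [0.573, -0.111, 0.131])]
scene handle [(0.6, [0.396, -0.207, 0.101])]
scene hinge [(0.59, [0.621, -0.29, 0.083]), (0.45, [0.413, 0.13, 0.001])]
scene press [(0.6, [0.551, -0.222, -0.004])]
t 3.85 pos [ 0.5393 -0.0681  0.25  ] rpy [-180.     -0.    110.23] tool delta [-0.0497  0.0165  0.12  ] F [0.4 0.3 0.6] q [-7.2  4.1  9.1 95.  -0.  62.6] op 0.051122690822051425 0.0
```

servo_tool(
  moves=[
    [[0,0,0],[-0.025,0.008,0],60],
    [[0,0,0],[-0.025,0.0085,0],60],
    [[0,0,0],[0,0,0.04],60],
    [[0,0,0],[0,0,0.03],60],
    [[0,0,0],[0,0,0.03],60],
    [[0,0,0],[0,0,0.02],60],
    [[0,0,0],[0,0,0],60],
    [[0,0,0],[0,0,0],10],
    [[0,0,0],[0,0,0],10],
    [[0,0,0],[0,0,0],5],
    [[0,0,0],[0,0,0],5],
    [[0,0,0],[0,0,0],5],
  ],
  force=30,
)

```text
time: 5.05
ee_pos: [0.5715, -0.11, 0.132]
tcp_rot: [-180.0, 0.1, 110.2]
wrist_force: [-8.4, -2.7, 6.7]
opening: 0.0137
grasp_force: 31.4
```

servo_tool(
  moves=[
    [[0,0,-5],[0,0,0],5],
    [[0,0,-5],[0,0,0],5],
    [[0,0,-5],[0,0,0],5],
    [[0,0,-5],[0,0,0],5],
    [[0,0,-5],[0,0,0],5],
    [[0,0,-5],[0,0,0],5],
    [[0,0,-5],[0,0,0],5],
    [[0,0,-5],[0,0,0],5],
    [[0,0,-4],[0,0,0],5],
    [[0,0,0],[0,0,0],5],
  ],
)

```text
time: 6.05
ee_pos: [0.5705, -0.1107, 0.1319]
tcp_rot: [-179.8, -0.0, 154.3]
wrist_force: [-14.2, -8.6, 9.5]
opening: 0.0133
grasp_force: 31.7
```

```bash
python3 - <<'E'
from h import *
delta([.572,-.109,.13]); print(get_obs()["torque"])
E
```

```text
t 6.05 pos [ 0.5705 -0.1107  0.1319] rpy [-1.7979e+02 -2.0000e-02  1.5426e+02] tool delta [-0.0006  0.0022  0.0019] F [-14.2  -8.6   9.5] q [-10.9   8.6   1.   82.5  -0.2  14.8] op 0.013331570886989096 31.681300699710846
[-1.29219609  2.74128914 -0.0062847 ]
```

servo_tool(
  moves=[
    [[0,0,-3],[0.001,-0.001,0],5],
    [[0,0,-3],[0,0,0],5],
    [[0,0,0],[0,0,0],5],
  ],
)

```text
time: 6.35
ee_pos: [0.5703, -0.111, 0.132]
tcp_rot: [-179.9, 0.1, 160.2]
wrist_force: [-6.7, -6.0, 6.6]
opening: 0.0135
grasp_force: 31.9
```

```bash
python3 - <<'E'
from h import *
delta([.572,-.109,.13]); print(get_obs()["torque"])
E
```

```text
t 6.35 pos [ 0.5703 -0.111   0.132 ] rpy [-1.7988e+02  7.0000e-02  1.6021e+02] tool delta [-0.0009  0.0025  0.002 ] F [-6.7 -6.   6.6] q [-11.    8.4   0.8  82.3  -0.1   8.8] op 0.013521365679192337 31.92994326353073
[-0.9919307   1.48719293 -0.39127457]
```

servo_tool(
  moves=[
    [[0,0,-2],[0,0,0],5],
    [[0,0,-2],[0,0,0],5],
    [[0,0,0],[0,0,0],5],
  ],
)

```text
time: 6.65
ee_pos: [0.5702, -0.111, 0.132]
tcp_rot: [-179.9, 0.1, 164.1]
wrist_force: [-7.2, -5.4, 6.6]
opening: 0.0135
grasp_force: 53.9
```

```bash
python3 - <<'E'
from h import *
delta([.572,-.109,.13]); print(get_obs()["torque"])
E
```

```text
t 6.65 pos [ 0.5702 -0.111   0.132 ] rpy [-1.7988e+02  6.0000e-02  1.6409e+02] tool delta [-0.0011  0.0024  0.002 ] F [-7.2 -5.4  6.6] q [-11.    8.4   0.8  82.3  -0.1   4.9] op 0.013508678685265953 53.88343820348382
[-0.83867486  1.62178449 -1.496518  ]
```

The torque climbed to 1.5 N m, so the knob is at its stop. I'll relax, release and lift, then check.

servo_tool(
  moves=[
    [[0,0,3],[0,0,0],5],
    [[0,0,0],[0,0,0],5],
    [[0,0,0],[0,0,0],60],
    [[0,0,0],[0,0,0],60],
    [[0,0,0],[0,0,0],60],
    [[0,0,0],[0,0,-0.02],60],
    [[0,0,0],[0,0,-0.04],60],
    [[0,0,0],[0,0,-0.04],60],
    [[0,0,0],[0.045,0,-0.02],60],
    [[0,0,0],[0.045,0,0],60],
    [[0,0,0],[0.045,0,0],60],
    [[0,0,0],[0.03,0,0],60],
  ],
)

```text
time: 7.85
ee_pos: [0.4125, -0.0558, 0.2505]
tcp_rot: [180.0, 0.1, 161.2]
wrist_force: [0.7, 0.4, 0.9]
opening: 0.0512
grasp_force: 0.0
```

```bash
python3 - <<'E'
from h import *
p,d=camera("top");camera("scene")
for c in ("top","scene"): marks(["handle","hinge","knob_grip"],c)
u,v=px(np.array([.573,-.108,.137]),"top").astype(int)
cv2.imwrite("pics/knob1.png",cv2.resize(p[v-45:v+95,u-60:u+90,::-1],None,fx=4,fy=4,interpolation=2))
P=cloud("top",d,np.ones(d.shape,bool))
e=np.array([.2245,-.085]);e/=np.hypot(*e);n=np.array([-e[1],e[0]])
c=np.array([.401,-.205]);L=(P[:,:2]-c)@np.c_[e,n]
m=(P[:,2]>.088)&(P[:,2]<.12)&(abs(L[:,0])<.03)&(abs(L[:,1])<.1)
h=P[m];print(m.sum(),h.mean(0),np.percentile(L[m],[2,98],axis=0),np.percentile(h[:,2],[5,50,95]))
print(cv2.minAreaRect(h[:,:2].astype(np.float32)))
delta([.401,-.205,.1])
E
```

```text
top handle [(0.88, [0.405, -0.204, 0.101])]
top hinge [(0.77, [0.625, -0.289, 0.083]), (0.53, [0.577, 0.152, 0.001])]
top knob_grip [(0.8, [0.569, -0.109, 0.129])]
scene handle [(0.76, [0.397, -0.208, 0.104])]
scene hinge [(0.62, [0.621, -0.29, 0.082]), (0.36, [0.288, -0.304, -0.002])]
scene knob_grip [(0.53, [0.571, -0.113, 0.129])]
420 [ 0.40505609 -0.20420131  0.10707649] [[-0.00785661 -0.06476281]
 [ 0.027176    0.06891787]] [0.09978509 0.10711702 0.11344567]
((0.4114851951599121, -0.20683737099170685), (0.13899122178554535, 0.0380394384264946), 69.5603256225586)
t 8.25 pos [ 0.4152 -0.0568  0.2497] rpy [-1.7999e+02 -4.0000e-02  1.6120e+02] tool delta [-0.0344 -0.1449  0.1497] F [ 0.2 -1.   0.8] q [ -7.8 -12.8  -6.7  96.1   0.   11. ] op 0.05123674671976171 0.0
```

View pics/knob1.png

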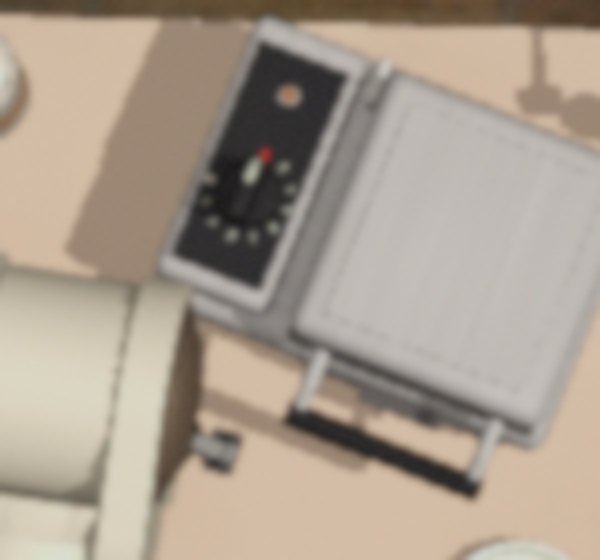

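Knob pointer (250,170) is at the red mark (265,155), so the press is off. The handle bar runs from (290,415) to (478,490), centred at about (0.402,-0.203) with yaw 69.5°.

servo_tool(
  moves=[
    [[0,0,8.3],[0,0,0],45],
    [[0,0,8.3],[0,0,0],45],
    [[0,0,8.3],[0,0,0],45],
    [[0,0,8.3],[0,0,0],45],
    [[0,0,8.3],[0,0,0],45],
    [[0,0,8.3],[0,0,0],45],
    [[0,0,8.3],[0,0,0],45],
    [[0,0,8.3],[0,0,0],45],
    [[0,0,8.3],[0,0,0],45],
    [[0,0,8.3],[0,0,0],45],
    [[0,0,8.3],[0,0,0],45],
    [[0,0,0],[0,0,0],45],
  ],
)

```text
time: 9.45
ee_pos: [0.415, -0.0568, 0.2495]
tcp_rot: [-179.9, 0.0, 69.8]
wrist_force: [-0.2, -0.1, -0.5]
opening: 0.0388
grasp_force: 0.0
```

servo_tool(
  moves=[
    [[0,0,0],[-0.045,0.012,0],45],
    [[0,0,0],[-0.045,0.012,0],45],
    [[0,0,0],[-0.045,0.012,0],45],
    [[0,0,0],[-0.006,0.002,0.02],45],
    [[0,0,0],[0,0,0.03],45],
    [[0,0,0],[0,0,0],45],
    [[0,0,0],[0,0,0],45],
  ],
)

```text
time: 10.15
ee_pos: [0.4017, -0.202, 0.2002]
tcp_rot: [-179.9, -0.0, 70.0]
wrist_force: [-0.2, -0.8, 0.1]
opening: 0.0389
grasp_force: 0.0
```

```bash
python3 - <<'E'
from h import *
camera("scene"); marks(["handle"],"scene")
delta([.402,-.203,.098])
E
```

```text
scene handle [(0.59, [0.399, -0.206, 0.099])]
t 10.25 pos [ 0.4023 -0.202   0.2014] rpy [1.7992e+02 1.0000e-02 7.0020e+01] tool delta [-1.000e-03 -1.000e-04  1.034e-01] F [0.8 0.5 0.5] q [-26.7  -9.5  -9.3  90.1   0.   83.3] op 0.03840646619404494 0.0
```

servo_tool(
  moves=[
    [[0,0,0],[0,0,0.03],45],
    [[0,0,0],[0,0,0.03],45],
    [[0,0,0],[0,0,0.022],45],
    [[0,0,0],[0,0,0.02],45],
    [[0,0,0],[0,0,0],45],
    [[0,0,0],[0,0,0],10],
    [[0,0,0],[0,0,0],10],
    [[0,0,0],[0,0,0],10],
    [[0,0,0],[0,0,0],10],
    [[0,0,0],[0,0,0],10],
  ],
  force=50,
)

```text
time: 11.25
ee_pos: [0.4035, -0.2026, 0.1001]
tcp_rot: [179.7, -0.0, 69.9]
wrist_force: [4.6, -0.0, -1.0]
opening: 0.0164
grasp_force: 49.1
```

```bash
python3 - <<'E'
from h import *
delta([.402,-.203,.098])
s=get_obs();p0=s["ee_pos"];R=Ro.from_euler("xyz",s["tcp_rot"],degrees=True)
a=np.arctan2(.016,-.237);r=np.hypot(.016,.237);y=np.radians(-20.5);e=np.array([np.cos(y),np.sin(y),0])
last=np.zeros(3)
for t in range(0,46,5):
    b=a-np.radians(t); d=e*(r*np.cos(b)+.237)+np.array([0,0,r*np.sin(b)-.016]); q=R.inv().apply(d); print(t,np.round(q-last,4),np.round(p0+d,3)); last=q
E
```

```text
t 11.25 pos [ 0.4035 -0.2026  0.1001] rpy [ 1.7975e+02 -1.0000e-02  6.9930e+01] tool delta [-0.0009 -0.0013  0.0021] F [ 4.6 -0.  -1. ] q [-26.7  -9.1 -20.2  78.7   0.   83.4] op 0.016357247939484135 49.07984912395477
0 [-0. -0.  0.] [ 0.403 -0.203  0.1  ]
5 [-0.      0.0024 -0.0206] [ 0.406 -0.203  0.121]
10 [-0.      0.0042 -0.0203] [ 0.409 -0.205  0.141]
15 [-0.      0.0059 -0.0199] [ 0.415 -0.207  0.161]
20 [-0.0001  0.0076 -0.0193] [ 0.422 -0.209  0.18 ]
25 [-0.0001  0.0093 -0.0185] [ 0.431 -0.213  0.199]
30 [-0.0001  0.0109 -0.0176] [ 0.441 -0.216  0.216]
35 [-0.0001  0.0124 -0.0166] [ 0.452 -0.221  0.233]
40 [-0.0001  0.0138 -0.0155] [ 0.465 -0.226  0.249]
45 [-0.0001  0.0151 -0.0142] [ 0.479 -0.231  0.263]
```

servo_tool(
  moves=[
    [[0,0,0],[0,0.001,-0.01],10],
    [[0,0,0],[0,0.0014,-0.0106],10],
    [[0,0,0],[0,0.002,-0.0102],10],
    [[0,0,0],[0,0.0022,-0.0101],10],
    [[0,0,0],[0,0.0028,-0.01],10],
    [[0,0,0],[0,0.0031,-0.0099],10],
    [[0,0,0],[0,0.0036,-0.0097],10],
    [[0,0,0],[0,0.004,-0.0096],10],
    [[0,0,0],[0,0,0],10],
  ],
  force=60,
)

```text
time: 12.15
ee_pos: [0.4206, -0.2091, 0.1794]
tcp_rot: [-180.0, 0.0, 69.9]
wrist_force: [-5.5, 1.9, -2.7]
opening: 0.0161
grasp_force: 59.3
```

```bash
python3 - <<'E'
from h import *
delta([.422,-.209,.18]); print(get_obs()["torque"])
camera("scene"); marks(["handle"],"scene")
E
```

```text
t 12.15 pos [ 0.4206 -0.2091  0.1794] rpy [-1.7998e+02  2.0000e-02  6.9900e+01] tool delta [ 0.0006  0.0013 -0.0006] F [-5.5  1.9 -2.7] q [-26.4  -6.8  -9.4  87.5  -0.   83.7] op 0.016086726377776066 59.2542028427124
[ 0.2308389   1.34187188 -0.12641224]
scene handle [(0.89, [0.416, -0.211, 0.177])]
```

Handle is following. I'll continue to 45°.

servo_tool(
  moves=[
    [[0,0,0],[0,0.0045,-0.0094],10],
    [[0,0,0],[0,0.0048,-0.0092],10],
    [[0,0,0],[0,0.0053,-0.0089],10],
    [[0,0,0],[0,0.0056,-0.0087],10],
    [[0,0,0],[0,0.006,-0.0084],10],
    [[0,0,0],[0,0.0064,-0.0082],10],
    [[0,0,0],[0,0.0067,-0.0079],10],
    [[0,0,0],[0,0.0071,-0.0076],10],
    [[0,0,0],[0,0.0074,-0.0073],10],
    [[0,0,0],[0,0.0077,-0.0069],10],
    [[0,0,0],[0,0,0],10],
    [[0,0,0],[0,0,0],10],
  ],
)

```text
time: 13.45
ee_pos: [0.4744, -0.2295, 0.2645]
tcp_rot: [-179.8, 0.1, 69.9]
wrist_force: [-33.0, 7.3, 28.1]
opening: 0.0162
grasp_force: 60.0
```

```bash
python3 - <<'E'
from h import *
delta([.479,-.231,.263]); print(get_obs()["torque"])
p,d=camera("scene"); marks(["handle","hinge"],"scene"); cv2.imwrite("pics/scene2.png",p[:,:,::-1])
camera("top"); marks(["handle","hinge"],"top")
z=get_obs()["ee_pos"][2]-.084
# angle from tcp height
r=np.hypot(.016,.237);print("angle by height",np.degrees(np.arcsin(z/r)-np.arctan2(.016,.237)))
E
```

```text
t 13.45 pos [ 0.4744 -0.2295  0.2645] rpy [-1.798e+02  1.300e-01  6.985e+01] tool delta [0.0002 0.0048 0.0015] F [-33.    7.3  28.1] q [-25.7   2.3   8.9  96.8  -0.1  84.4] op 0.016164197039404398 60.00495672225952
[ 1.45637078  6.81059168 -0.13974418]
scene handle [(0.9, [0.469, -0.236, 0.261])]
scene hinge [(0.81, [0.62, -0.289, 0.081]), (0.46, [0.654, 0.079, 0.001])]
top handle [(0.32, [0.577, 0.154, 0.002])]
top hinge [(0.96, [0.629, -0.287, 0.085])]
angle by height 45.56518560604766
```

View pics/scene2.png

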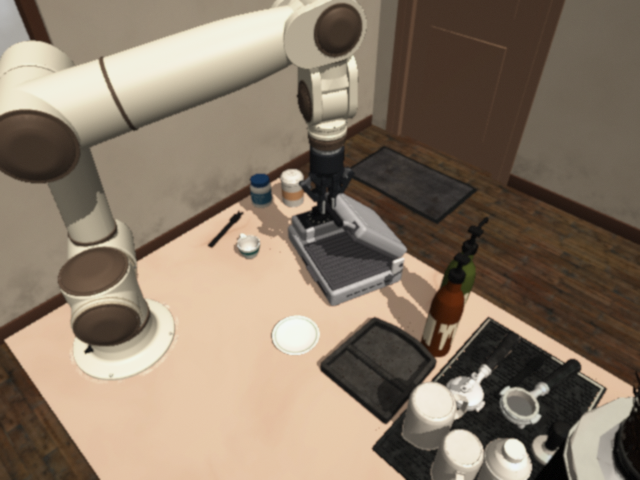

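The plate is half open, held by the handle at about (325,215), and the rest of the counter is untouched. I'll relieve the radial strain of about 40 N, then check.

servo_tool(
  moves=[
    [[0,0,0],[0,-0.0015,-0.001],10],
    [[0,0,0],[0,-0.0015,-0.001],10],
    [[0,0,0],[0,0,0],10],
    [[0,0,0],[0,0,0],10],
  ],
)

```text
time: 14.15
ee_pos: [0.4736, -0.2293, 0.264]
tcp_rot: [-179.9, 0.1, 69.9]
wrist_force: [-14.5, -0.9, 8.6]
opening: 0.0161
grasp_force: 59.4
```

```bash
python3 - <<'E'
from h import *
delta([.479,-.231,.263]); print(get_obs()["torque"])
p,d=camera("scene"); marks(["handle","hinge"],"scene")
m=cut_out("upper_plate","scene")
if m:
    P=cloud("scene",d,m[0]["mask"]); 
    y=np.radians(-20.5);h=np.array([.6255,-.29]);x=(P[:,:2]-h)@[np.cos(y),np.sin(y)];yy=(P[:,:2]-h)@[-np.sin(y),np.cos(y)]
    s=(x>-.17)&(x<-.04)&(abs(yy)<.08)&(P[:,2]>.13); rng=np.random.default_rng(0);x,z=x[s],P[s,2]
    best=max((( (abs(z-z[i]-(z[j]-z[i])/(x[j]-x[i])*(x-x[i]))<.004).sum(),np.degrees(np.arctan((z[j]-z[i])/(x[j]-x[i]))),z[i]-(z[j]-z[i])/(x[j]-x[i])*x[i]) for i,j in rng.integers(0,len(x),(400,2)) if abs(x[i]-x[j])>.03))
    print(m[0]["score"],s.sum(),best)
E
```

```text
t 14.15 pos [ 0.4736 -0.2293  0.264 ] rpy [-1.799e+02  1.100e-01  6.986e+01] tool delta [0.0002 0.0056 0.001 ] F [-14.5  -0.9   8.6] q [-25.8   2.1   8.6  96.6  -0.1  84.4] op 0.016050293216212288 59.38975632190704
[ 0.12942715  3.32132545 -0.11054059]
scene handle [(0.65, [0.47, -0.236, 0.26])]
scene hinge [(0.85, [0.621, -0.292, 0.083]), (0.64, [0.288, -0.303, -0.001])]
0.91 1242 (np.int64(539), np.float64(-40.90150181922657), np.float64(0.14516655961708638))
```

```bash
python3 - <<'E'
from h import *
p,d=camera("scene"); m=cut_out("upper_plate","scene")
P=cloud("scene",d,m[0]["mask"]); y=np.radians(-20.5);h=np.array([.6255,-.29])
x=(P[:,:2]-h)@[np.cos(y),np.sin(y)];yy=(P[:,:2]-h)@[-np.sin(y),np.cos(y)]
for t in (39,41,43,45,47,49):
    a=np.radians(t); n=x*np.sin(a)+(P[:,2]-.084)*np.cos(a); u=-x*np.cos(a)+(P[:,2]-.084)*np.sin(a)
    s=(abs(n-.044)<.012)&(u>.03)&(u<.17)&(abs(yy)<.08); k=np.polyfit(u[s],n[s],1); print(t,s.sum(),"fit angle",t+np.degrees(np.arctan(k[0])),"offset",np.median(n[s]))
E
```

```text
39 696 fit angle 42.90605375452205 offset 0.049834153393514366
41 684 fit angle 42.968771937714465 offset 0.045990460542426434
43 685 fit angle 43.006453906110295 offset 0.04245363705071642
45 673 fit angle 43.049126250785136 offset 0.03873285666397768
47 564 fit angle 43.294289588387066 offset 0.03593408555907219
49 314 fit angle 43.57340293106904 offset 0.03566565252534727
```

```bash
python3 -c "
from workcell import *
print(job_done())"
```

```text
the job is handed in; nothing more can be done
None
```

The job is handed in, though no verdict came back: the thermostat is at its off stop, and the arm is holding the upper plate half open by its handle at roughly 44° (my measurements ranged from 43 to 45.5°), with the bystanders kept clear of the arm's path.

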